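# Open a slit carton of loudspeaker drivers

### The arm

A 7-joint arm with a two-finger parallel gripper is mounted at the origin on a cart in front of the work surface, level with it; the furniture and walls round the work are solid. World frame = base frame: x ahead of the robot, y to its left, z up, the work surface at z = 0. Lengths are in m, angles in rad, forces in N, time in s.
With the tool pointing down it reaches from about 0.4 to 0.85 m from the base axis. Payload 10.4 kg.
Tool frame: the origin (TCP) lies between the finger pads; the fingertips stand 14 mm ahead of it and the grasp point (between the pads) lies 5 mm behind it (r.finger_overhang is the z of the fingertips in the tool frame, in m); z points along the fingers, y is the line along which they close (so a half turn about z gives the same grasp; the last joint's range is limited). The gripper opens to 87 mm and grips with 3 to 60 N. Pads are 19 mm wide; open, the fingers measure 117 mm over their backs; the gripper's body (75 mm by 190 mm) begins 51 mm behind the grasp point.
Start: joints at [1.146, 0.332, -0.065, 1.46, 0.022, 1.35, -0.088], TCP at [0.244, -0.575, 0.237] pointing down, gripper open.
Joint ranges: [-2.6, 2.6], [-0.5, 2.12], [-1.47, 1.34], [0.16, 2.42], [-1.27, 4.41], [0.06, 2.06], [-2.6, 2.6]. Speed limits (rad/s): [2.22, 2.22, 2.79, 2.79, 3.14, 3.14, 3.14].

### API

Orientations are given as a unit quaternion [x, y, z, w].
In Python, from bench import r, optics gives the robot as it stands.
- The arm moves only by the shell command python3 -m pendant 'ROWS' [FORCE]. ROWS is JSON, a list of rows, each a list of 7 numbers: the closure, from -1 (fully open) to 1 (shut), then the shift along the tool's x, y, z scaled (see below), then the turn, a rotation vector about the tool's x, y, z scaled (see below). In form: [[grip, x, y, z, rx, ry, rz], ...]. A call has 1 to 8 rows; each row is the pose to reach, as a shift and turn from the pose commanded when the call began, along the tool's axes at that moment; what a row does not reach only later rows make up. The controller multiplies each number of a shift by 0.3 m and each number of a turn by 120 degrees. A row lasts 1/8 s, in which the tool goes at most 62.5 mm and 10.7 degrees, less where a joint would pass 70% of its speed; a pose out of reach is approached as far as the arm can. A call with a number of a shift or a turn outside -1 to 1 is refused whole. A call with a gripper value outside its range is refused whole. The fingers move at their own pace and stop on an object; FORCE is the grip in N (left out, the last holds). Time passes only in rows, so rows that repeat a pose let the fingers close. It gives the time, the measured TCP pose, the force, the opening and the grip force at its end, in the units of the state.
- r.read_state(): the state, without advancing time (a new reading comes with each control period).
- optics.camera(name): name is "scene" or "top"; returns a dict with "pixels" (480x640x3 uint8, red, green, blue), "vfov" (degrees; the focal length in pixels is half the picture's height over the tangent of half this angle, whatever the lens; pixels are square), "cx", "cy" (the principal point, pixels), "D" ([k1, k2, p1, p2, k3] as OpenCV has them; the pictures are not rectified), "rvec" (rotation vector, rad) and "tvec" (3), from world to camera coordinates, as OpenCV has them. Camera axes: x right, y down, z forward; pixel columns grow to the right and rows downward; lengths in m; the calibration is good to about 2 mm. A picture is of the moment at which its call begins. There is no depth.
- r.close_job(): hands the job in; it is judged then, once.
The state is a dict: "time": time; "joint_positions": joint angles; "joint_vel": joint speeds; "joint_torque": joint torques, N m; "ee_pos": TCP position; "eef_rot": TCP orientation; "ft_force": force on the tool from outside, world axes, zero at the start; "torque": the same for the moment, N m; "width": finger opening in m; "grip_force": force on a finger pad.
Only numpy, scipy, OpenCV 4.12 (cv2) and the standard library are available. Lean on these libraries where they do the work, as an engineer would, in place of code of your own. Each camera call takes 0.05 s, during which the arm holds its last target. There are 200 camera calls.

### The job

A carton of loudspeaker drivers has come to the bench with its tape already slit; open it up so that every driver can be got at from above. First swing the two long outer flaps up and fold them right back over the sides, then do the same with the two short inner flaps that lie under them, and leave all four folded back, well past upright. Do not shove the carton along the bench or tip it, do not press on the drivers inside, and leave the other things on the bench where they are.

Things in the scene. Friction and masses are not known exactly. Their poses are not given: they have to be found in the camera images.
- carton: small brown corrugated carton, loose on the bench, 1.2 kg as packed; 172 mm along its x, 192 along its y, walls 4 mm; origin at the centre of its underside, z up. Four flaps close its top but leave a gap in the middle, 44 mm along x by 64 along y, over the contents. A cross partition 58 mm high makes four cells, a driver in each; the contents' highest rigid point is 65 mm above the bench
- flap_outer_near (a joint): angle (rad) of the long outer flap on the carton's -x (robot's) side: 0 flat shut, 1.57 upright, 3.14 level outward, stop at 4.2. Card 190 mm wide, 64 mm crease to edge, 4 thick, crease 119.5 mm above the bench. Lies over the ends of the inner flaps; starts sprung up at 0.2 to 0.5. Stays at any angle where it is left; under 0.5 N moves it
- flap_outer_near_crease (a point): middle of this flap's crease, at its underside, on the carton's outer top edge; fixed to the carton
- flap_outer_near_edge (a point): middle of this flap's free edge, mid thickness, 64 mm from the crease
- flap_outer_far (a joint): angle (rad) of the long outer flap on the carton's +x (far) side: 0 flat shut, 1.57 upright, 3.14 level outward, stop at 4.2. Card 190 mm wide, 64 mm crease to edge, 4 thick, crease 119.5 mm above the bench. Lies over the ends of the inner flaps; starts sprung up at 0.2 to 0.5. Stays at any angle where it is left; under 0.5 N moves it
- flap_outer_far_crease (a point): middle of this flap's crease, at its underside, on the carton's outer top edge; fixed to the carton
- flap_outer_far_edge (a point): middle of this flap's free edge, mid thickness, 64 mm from the crease
- flap_inner_left (a joint): angle (rad) of the short inner flap on the carton's +y (left) side: 0 flat shut, 1.57 upright, 3.14 level outward, stop at 4.2. Card 138 mm wide, 64 mm crease to edge, 4 thick, crease 115 mm above the bench. Its ends lie under the outer flaps; starts at 0 to 0.03. Stays at any angle where it is left; under 0.5 N moves it
- flap_inner_left_crease (a point): middle of this flap's crease, at its underside, on the carton's outer top edge; fixed to the carton
- flap_inner_left_edge (a point): middle of this flap's free edge, mid thickness, 64 mm from the crease
- flap_inner_right (a joint): angle (rad) of the short inner flap on the carton's -y (right) side: 0 flat shut, 1.57 upright, 3.14 level outward, stop at 4.2. Card 138 mm wide, 64 mm crease to edge, 4 thick, crease 115 mm above the bench. Its ends lie under the outer flaps; starts at 0 to 0.03. Stays at any angle where it is left; under 0.5 N moves it
- flap_inner_right_crease (a point): middle of this flap's crease, at its underside, on the carton's outer top edge; fixed to the carton
- flap_inner_right_edge (a point): middle of this flap's free edge, mid thickness, 64 mm from the crease
- driver_05: loudspeaker driver standing loose in a cell of the carton: white basket, black rim 76 mm across and 49 mm up, yellow gauge 18 mm across standing in its cone to 60 mm; origin at the centre of its underside
- driver_09: loudspeaker driver standing loose in a cell of the carton: white basket, black rim 76 mm across and 49 mm up, yellow gauge 18 mm across standing in its cone to 60 mm; origin at the centre of its underside
- driver_12: loudspeaker driver standing loose in a cell of the carton: white basket, black rim 76 mm across and 49 mm up, yellow gauge 18 mm across standing in its cone to 60 mm; origin at the centre of its underside
- driver_18: loudspeaker driver standing loose in a cell of the carton: white basket, black rim 76 mm across and 49 mm up, yellow gauge 18 mm across standing in its cone to 60 mm; origin at the centre of its underside
- tape_roll: bystander: roll of black tape lying flat, 100 mm across, 18 mm high; loose; origin at the centre of its underside
- cutters: bystander: cutters with blue grips, 118 mm long, lying flat, 11 mm high; loose; origin at the centre of its underside
- driver_11: bystander: loudspeaker driver standing on the bench, 76 mm across, 60 mm high; loose; origin at the centre of its underside
- block_1: bystander: wood block 22 x 50 mm standing 96 mm high; loose; origin at the centre of its underside
- lever_press: teal lever press bolted to the bench right of the carton, between it and where the arm starts; footprint 110 by 191 mm, 346 mm high to its ball lever; origin at its foot. Pass over it. A fixed grey drawer cabinet, 163 by 150 mm and 170 mm high, stands 0.19 m from it toward the robot and the left

How it is judged:
By the outcome, as a careful person would: the job done as asked, in the order asked, and still so for the second after the job is handed in, with the robot touching nothing.
It also fails if it takes over 69 s, if anything falls off the work surface, if the arm or the gripper's body presses on something with over 40 N, if the wrist force passes 120 N, or if a joint passes its speed limit or range.

## Working session

There is one attempt and no reset: what is moved stays moved. The work goes in short steps, Python scripts to look and compute and a shell command to move; the robot and the scene stay as the last step left them, time stands still between calls to the robot, and variables do not carry over. Pictures are saved under pics/ and viewed, at most 10 in all, crops included, and the job is handed in when it is done.

```bash
mkdir -p pics; ls; python3 - <<'E'
from bench import r, optics
import cv2, numpy as np
for n in("scene","top"):
    c=optics.camera(n); cv2.imwrite(f"pics/{n}0.png",c["pixels"][:,:,::-1])
    print(n,{k:np.round(v,4).tolist() for k,v in c.items() if k!="pixels"}, (-cv2.Rodrigues(np.array(c["rvec"]))[0].T@np.array(c["tvec"]).ravel()).round(3))
print(r.read_state()); print(r.finger_overhang)
E
```

```text
pics
scene {'vfov': 46.5911, 'cx': 330.194, 'cy': 240.142, 'D': [-0.1731, 0.0, 0.0, 0.0, 0.0], 'rvec': [2.1748, 1.6442, -0.3886], 'tvec': [-0.3277, -0.3671, 1.5722]} [1.096 0.013 1.23 ]
top {'vfov': 53.4571, 'cx': 321.4352, 'cy': 241.3018, 'D': [0.0305, 0.0, 0.0, 0.0, 0.0], 'rvec': [2.1585, -2.1543, 0.1799], 'tvec': [0.1811, 0.5654, 1.1504]} [0.394 0.208 1.216]
{'time': 0.1, 'joint_positions': array([ 1.14636925,  0.33281366, -0.06469229,  1.46084715,  0.02158968,
        1.34990394, -0.08851357]), 'joint_vel': array([-1.78046131e-03, -2.82579941e-03,  5.10503314e-04, -9.49534865e-04,
       -7.49701499e-05,  4.62692868e-04, -1.00503054e-03]), 'joint_torque': array([ 1.16826748e-03, -6.24541640e+01,  2.42876523e-02, -3.90718639e+01,
       -6.17038552e-02,  3.66965029e-02,  1.64478533e-04]), 'ee_pos': array([ 0.24430646, -0.57491824,  0.23583521]), 'eef_rot': array([ 9.79884889e-01,  1.99562514e-01, -1.51817316e-04, -6.20299027e-04]), 'ft_force': array([-1.4682045 , -0.17028375, -0.37531335]), 'torque': array([ 0.06104037, -0.00687847,  0.02279189]), 'grip_force': 0.0, 'width': 0.08704720496194458}
0.014
```

View pics/scene0.png

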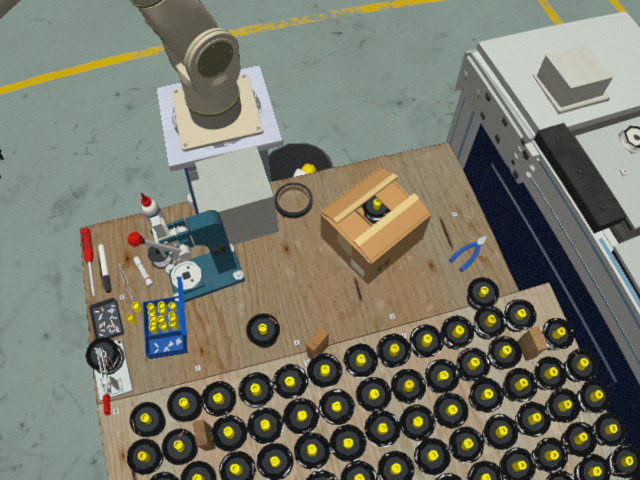

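View pics/top0.png

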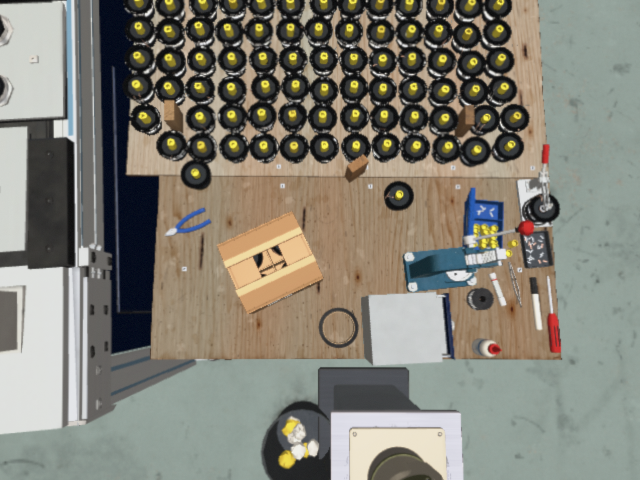

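```bash
python3 - <<'E'
import cv2, numpy as np
a=cv2.imread("pics/top0.png")[195:330,200:350]; b=cv2.imread("pics/scene0.png")[155:295,305:445]
a=cv2.resize(a,(400*150//135,400),interpolation=cv2.INTER_CUBIC);b=cv2.resize(b,(350,350),interpolation=cv2.INTER_CUBIC);b=cv2.copyMakeBorder(b,0,50,0,0,cv2.BORDER_CONSTANT)
cv2.imwrite("pics/crop0.png",np.hstack([a,b]))
E
```

```text
(no output)
```

View pics/crop0.png

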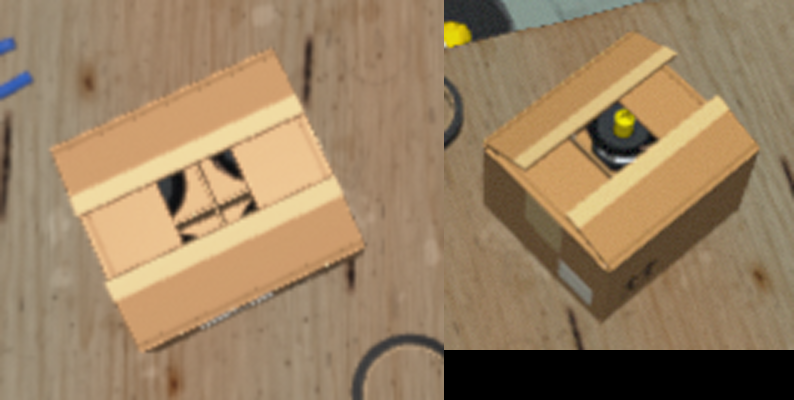

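```bash
cat > h.py <<'E'
import cv2, numpy as np
from scipy.optimize import least_squares
from scipy.spatial.transform import Rotation as R
def proj(c,P):
    f=240/np.tan(np.radians(c["vfov"])/2)
    K=np.array([[f,0,c["cx"]],[0,f,c["cy"]],[0,0,1.]])
    return cv2.projectPoints(np.atleast_2d(np.array(P,float)),np.array(c["rvec"],float),np.array(c["tvec"],float),K,np.array(c["D"],float))[0][:,0]
def flap(pose,name,a,d=.064,w=None,t=0):
    "points on flap: w list of lateral coords; d distance from crease; t height above underside (closed)"
    x,y,yaw=pose
    o={"near":(-.086,1,.1195,.095),"far":(.086,-1,.1195,.095),"left":(.096,-1,.115,.069),"right":(-.096,1,.115,.069)}[name]
    if w is None: w=[-o[3],o[3]]
    out=[]
    for v in w:
        u=o[0]+o[1]*(d*np.cos(a)-t*np.sin(a)); z=o[2]+d*np.sin(a)+t*np.cos(a)
        p=(u,v) if name in("near","far") else (v,u)
        out.append([x+np.cos(yaw)*p[0]-np.sin(yaw)*p[1],y+np.sin(yaw)*p[0]+np.cos(yaw)*p[1],z])
    return np.array(out)
E
cat > fit.py <<'E'
from h import *
from bench import optics
T=optics.camera("top");S=optics.camera("scene")
t=lambda *p:np.array(p)/2.96+[200,195]
s=lambda *p:(np.array(p)-[444,0])/2.5+[305,155]
def pred(q):
    P=q[:3];n,f=q[3:]
    A=[flap(P,"far",f,0,t=.004),flap(P,"far",f,t=.002),flap(P,"near",n,t=.002),flap(P,"near",n,0,t=.004)]
    return np.vstack([proj(c,np.vstack(A)) for c in(T,S)])
obs=np.vstack([t((272,50),(52,150),(303,113),(78,214),(333,182),(107,290),(362,245),(145,350)),
 s((610,270),(757,148),(572,226),(724,103),(520,166),(675,50),(485,148),(632,35))])
q=least_squares(lambda q:(pred(q)-obs).ravel(),[.45,.3,.4,.3,.3],loss="soft_l1")
print(q.x.round(4)); print((pred(q.x)-obs).round(1).tolist())
P=q.x[:3]
tp=[.244,-.575,.237]
print("TCP px",proj(S,tp),proj(T,tp))
for nm in("near","far","left","right"): print(nm,flap(P,nm,0,0,[0]).round(3).tolist())
def unproj(c,u,z):
    return least_squares(lambda p:(proj(c,[p[0],p[1],z])-u).ravel(),[.5,0]).x.round(3)
for n,u,z in [("tape",(338,327),.018),("cutters",(190,222),.01),("d11 (196,174)",(196,174),.06),("d(398,195)",(398,195),.06),("block",(358,165),.096),("press knob",(527,229),.34),("press post",(410,258),.2),("press l",(410,285),.0),("cab",(366,297),.17),("cab2",(366,362),.17),("cabr",(440,297),.17)]:
    print(n,unproj(T,u,z))
E
python3 fit.py
```

```text
[0.5089 0.3036 0.442  0.5564 0.1047]
[[-0.7, -2.5], [-1.5, -2.0], [0.4, 0.4], [0.6, 1.2], [0.5, -2.8], [-1.2, -2.9], [0.9, -0.7], [-1.9, -0.2], [0.4, 0.6], [1.2, 0.4], [-3.9, -2.3], [-4.8, -0.5], [0.7, -0.6], [-0.4, -0.7], [-1.6, -2.4], [-0.8, -1.7]]
TCP px [[-21.62942352 183.65962052]] [[706.21540958 388.79639129]]
near [[0.431, 0.267, 0.12]]
far [[0.587, 0.34, 0.12]]
left [[0.468, 0.39, 0.115]]
right [[0.55, 0.217, 0.115]]
tape [0.354 0.141]
cutters [0.618 0.517]
d11 (196,174) [0.73  0.494]
d(398,195) [ 0.679 -0.008]
block [0.745 0.095]
press knob [ 0.546 -0.196]
press post [ 0.506 -0.005]
press l [ 0.459 -0.045]
cab [0.423 0.088]
cab2 [0.285 0.09 ]
cabr [ 0.424 -0.074]
```

```bash
python3 - <<'E'
import cv2, numpy as np
a=cv2.imread("pics/top0.png")[205:319,212:330]; b=cv2.imread("pics/scene0.png")[162:287,315:437]
f=lambda i,k,w:cv2.resize(i,None,fx=k,fy=k,interpolation=cv2.INTER_LANCZOS4)
a=f(a,3.3,0)
a=cv2.resize(cv2.imread("pics/top0.png")[205:320,212:327],(400,400),interpolation=cv2.INTER_LANCZOS4)
b=cv2.resize(cv2.imread("pics/scene0.png")[162:277,317:432],(400,400),interpolation=cv2.INTER_LANCZOS4)
m=np.hstack([a,b])
for i in range(0,800,50):
    cv2.line(m,(i,0),(i,6 if i%100 else 14),(0,0,255),1)
    if i<400: cv2.line(m,(0,i),(6,i),(0,0,255),1);cv2.line(m,(400,i),(406,i),(0,0,255),1)
cv2.imwrite("pics/crop1.png",m)
E
```

```text
(no output)
```

View pics/crop1.png

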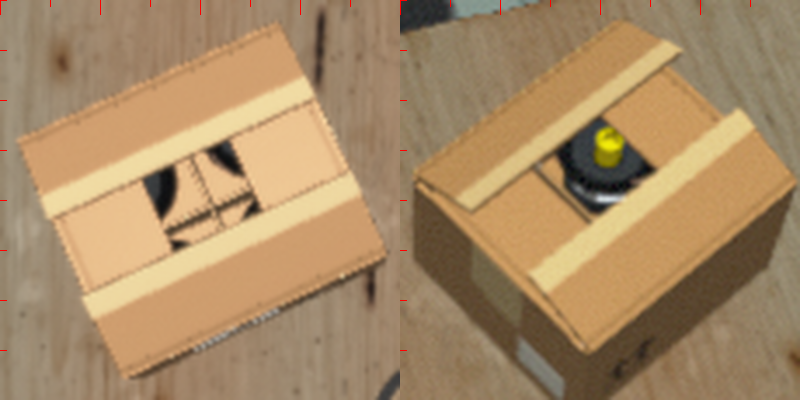

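```bash
python3 - <<'E'
s=open("fit.py").read()
i=s.index("t=lambda");j=s.index("def pred")
s=s[:i]+"""t=lambda *p:np.array(p)/3.478+[212,205]
s=lambda *p:(np.array(p)-[400,0])/3.478+[317,162]
"""+s[j:]
i=s.index("obs=");j=s.index("q=least")
s=s[:i]+"""obs=np.vstack([t((278,25),(18,140),(315,100),(48,217),(350,172),(83,298),(385,257),(130,378)),
 s((585,350),(795,183),(528,272),(742,110),(472,208),(682,48),(415,175),(622,20))])
"""+s[j:s.index("tp=[")]
s=s.replace('A=[flap(P,"far",f,0,t=.004),flap(P,"far",f,t=.002),flap(P,"near",n,t=.002)','A=[flap(P,"far",f,0,t=.004),flap(P,"far",f,t=.004),flap(P,"near",n,t=.0)')
open("fit.py","w").write(s)
E
python3 fit.py
```

```text
[0.5063 0.3034 0.4312 0.4845 0.269 ]
[[-0.2, -1.7], [-0.9, -1.3], [-0.0, -0.7], [-0.3, 0.2], [-0.1, -0.2], [-1.4, -1.0], [0.4, -0.2], [-2.8, 0.2], [0.7, 0.1], [0.6, -0.2], [-1.3, -0.0], [-1.8, -0.5], [-1.4, -0.1], [-0.4, 0.1], [-1.9, -1.9], [-1.2, -1.1]]
```

Carton fit: centre (0.506, 0.303), yaw 0.431, near flap about 0.48, far about 0.27; the residuals are about 1–2 px. The gripper's x axis is already almost along the carton's x. I'll lift first, then cross over the press.

```bash
python3 -m pendant '[[1,0,0,-0.2,0,0,0],[1,0,0,-0.4,0,0,0],[1,0,0,-0.6,0,0,0],[1,0,0,-0.8,0,0,0],[1,0,0,-0.8,0,0,0]]' && python3 -m pendant '[[1,0.13,-0.16,0,0,0,0],[1,0.26,-0.32,0,0,0,0],[1,0.39,-0.48,0,0,0,0],[1,0.52,-0.64,0,0,0,0],[1,0.65,-0.78,0,0,0,0],[1,0.65,-0.78,0,0,0,0]]'
cat >> h.py <<'E'
POSE=(.5063,.3034,.4312)
def tool(name,u,z,lat,th,flip,pose=POSE):
    """TCP position, rotation with the finger's outer bottom corner u outward of the crease, at height z, lat along crease"""
    x,y,yaw=pose; ex=np.array([np.cos(yaw),np.sin(yaw),0]); ey=np.array([-np.sin(yaw),np.cos(yaw),0]); Z=np.array([0,0,1.])
    o,l,h={"near":(-ex,ey,.086),"far":(ex,ey,.086),"left":(ey,ex,.096),"right":(-ey,ex,.096)}[name]
    c=np.array([x,y,0])+o*(h+u)+l*lat+Z*z
    tz=o*np.sin(th)-Z*np.cos(th); n=o*np.cos(th)+Z*np.sin(th)
    ty=l*flip; tx=np.cross(ty,tz)
    return c-.014*tz-.0095*n, R.from_matrix(np.array([tx,ty,tz]).T)
def tip(a,th,L=.024,d=.064):
    "u,z-over-crease of the tip corner for flap angle a"
    a0=np.pi/2-th
    if a<a0: return -d*np.cos(a)+L*np.sin(th), d*np.sin(a)-L*np.cos(th)
    return -(d-L)*np.cos(a),(d-L)*np.sin(a)
def rows(s,targets):
    p0=np.array(s["ee_pos"]);r0=R.from_quat(s["eef_rot"])
    for p,q in targets:
        d=r0.inv().apply(p-p0)/.3; w=(r0.inv()*q).as_rotvec()/np.radians(120)
        print("[1,"+",".join(f"{v:.3g}" if abs(v)>=.01 else f"{v:.3f}" for v in np.r_[d.round(3),w.round(3)])+"],")
E
python3 -c "
from bench import r
s=r.read_state();print(s['joint_positions'].round(3))"
```

```text
time: 0.92
ee_pos: [0.2447, -0.5758, 0.482]
eef_rot: [0.98, 0.199, 0.001, 0.004]
ft_force: [0.3, 0.4, -0.9]
width: 0.0451
grip_force: 0.0
time: 1.68
ee_pos: [0.334, -0.2795, 0.477]
eef_rot: [0.979, 0.203, 0.0, 0.001]
ft_force: [-0.6, -1.0, 0.2]
width: 0.0003
grip_force: 0.0
[ 0.882 -0.088 -0.261  1.431 -0.023  1.794 -0.545]
```

```bash
python3 -m pendant '[[1,0.16,-0.19,0,0,0,0],[1,0.32,-0.38,0,0,0,0],[1,0.48,-0.57,0,0,0,0],[1,0.65,-0.78,0,0,0,0],[1,0.65,-0.78,0,0,0,0],[1,0.65,-0.78,0,0,0,0]]' && python3 -m pendant '[[1,0.16,-0.19,0,0,0,0],[1,0.32,-0.38,0,0,0,0],[1,0.48,-0.57,0,0,0,0],[1,0.65,-0.78,0,0,0,0],[1,0.65,-0.78,0,0,0,0],[1,0.65,-0.78,0,0,0,0]]'
cat > near.py <<'E'
from h import *
from bench import r
s=r.read_state();print(s['joint_positions'].round(3))
th=.6;cr=.1195
a=.48;u,z=tip(a,th)
# above, then in gap inside, then touching
T=[tool("near",u+.0-.03,cr+z+.09,0,th,-1),tool("near",u-.018,cr+z,0,th,-1),tool("near",u-.002,cr+z,0,th,-1)]
print(u,z+cr); rows(s,T)
E
python3 near.py
```

```text
time: 2.42
ee_pos: [0.4207, 0.0114, 0.4761]
eef_rot: [0.979, 0.203, -0.0, -0.0]
ft_force: [0.0, -0.4, -0.5]
width: 0.0003
grip_force: 0.0
time: 3.18
ee_pos: [0.508, 0.3035, 0.4729]
eef_rot: [0.979, 0.203, -0.003, -0.0]
ft_force: [0.2, -0.9, 0.4]
width: 0.0007
grip_force: 0.0
[ 0.023  0.4   -0.994  1.021  0.345  1.88  -1.987]
-0.04321625569639334 0.12924581247682262
[1,0.009,-0.001,0.825,-0.004,-0.284,-0.01],
[1,-0.029,0.001,1.12,-0.004,-0.284,-0.01],
[1,-0.082,0.002,1.13,-0.004,-0.284,-0.01],
```

```bash
python3 -m pendant '[[1,0,0,0.2,0,-0.08,0],[1,0,0,0.4,0,-0.16,0],[1,0.005,0,0.6,0,-0.24,-0.005],[1,0.01,0,0.8,0,-0.284,-0.01],[1,0.01,0,0.82,0,-0.284,-0.01],[1,0.01,0,0.82,0,-0.284,-0.01]]' && python3 near.py
```

```text
time: 3.92
ee_pos: [0.5118, 0.3001, 0.233]
eef_rot: [0.935, 0.2, -0.285, 0.058]
ft_force: [0.2, 0.2, 1.4]
width: 0.0002
grip_force: 0.0
[-0.199  0.822 -0.73   0.985  0.279  2.038 -1.986]
-0.04321625569639334 0.12924581247682262
[1,0.012,-0.017,0.022,-0.006,-0.004,-0.003],
[1,0.146,-0.015,0.294,-0.006,-0.004,-0.003],
[1,0.102,-0.014,0.324,-0.006,-0.004,-0.003],
```

```bash
cat > seq.py <<'E'
import sys
from h import *
from bench import r
def go(name,wps,flip,cr,lat=0,L=.024,pose=POSE):
    "wps: (angle, tilt, du, dz)"
    s=r.read_state();print(s['joint_positions'].round(3),s['ft_force'].round(1))
    T=[]
    for a,th,du,dz in wps:
        u,z=tip(a,th,L); T.append(tool(name,u+du,cr+z+dz,lat,th,flip,pose))
    rows(s,T)
E
python3 - <<'E'
from seq import *
go("near",[(.48,.45,-.02,.05),(.48,.45,-.018,0),(.48,.45,-.002,0),(.7,.45,0,0),(.9,.42,0,0),(1.1,.38,0,0),(1.3,.34,0,0),(1.6,.3,0,0)],-1,.1195)
E
```

```text
[-0.199  0.822 -0.73   0.985  0.279  2.038 -1.986] [0.2 0.2 1.4]
[1,0.063,-0.016,0.147,-0.005,0.067,-0.003],
[1,0.151,-0.015,0.289,-0.005,0.067,-0.003],
[1,0.106,-0.014,0.318,-0.005,0.067,-0.003],
[1,0.058,-0.014,0.304,-0.005,0.067,-0.003],
[1,0.016,-0.014,0.296,-0.005,0.082,-0.003],
[1,-0.025,-0.014,0.295,-0.005,0.101,-0.003],
[1,-0.06,-0.014,0.301,-0.005,0.12,-0.003],
[1,-0.098,-0.013,0.319,-0.005,0.139,-0.004],
```

```bash
python3 -m pendant '[[1,0.06,-0.015,0.1,-0.005,0.065,0],[1,0.065,-0.015,0.15,-0.005,0.067,-0.003],[1,0.1,-0.015,0.22,-0.005,0.067,-0.003],[1,0.15,-0.015,0.29,-0.005,0.067,-0.003],[1,0.15,-0.015,0.29,-0.005,0.067,-0.003],[1,0.106,-0.014,0.318,-0.005,0.067,-0.003],[1,0.106,-0.014,0.318,-0.005,0.067,-0.003]]' && python3 - <<'E'
from seq import *
from bench import optics
b=optics.camera("scene")["pixels"][:,:,::-1][100:330,250:500]; cv2.imwrite("pics/s1.png",cv2.resize(b,None,fx=2.4,fy=2.4))
go("near",[(.48,.45,-.002,0),(.7,.45,0,0),(.9,.42,0,0),(1.1,.38,0,0),(1.3,.34,0,0),(1.6,.3,0,0)],-1,.1195)
E
```

```text
time: 4.8
ee_pos: [0.4852, 0.2945, 0.1373]
eef_rot: [0.952, 0.209, -0.218, 0.048]
ft_force: [0.1, -0.3, 1.3]
width: 0.0
grip_force: 0.0
[-0.112  0.738 -0.753  1.309  0.313  1.694 -1.995] [-0.2 -0.8 -0.1]
[1,0.000,0.002,0.003,0.000,-0.000,0.000],
[1,-0.046,0.002,-0.018,0.000,-0.000,0.000],
[1,-0.086,0.002,-0.033,0.000,0.014,0.000],
[1,-0.127,0.002,-0.039,0.000,0.033,0.000],
[1,-0.162,0.002,-0.038,0.000,0.052,0.000],
[1,-0.202,0.002,-0.026,0.000,0.072,0.000],
```

View pics/s1.png

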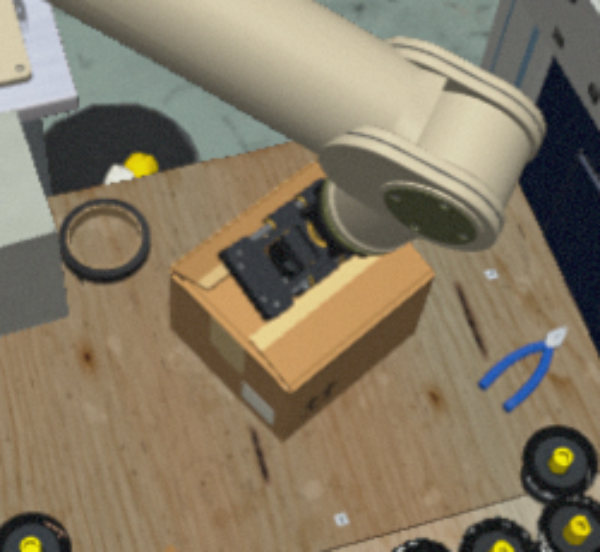

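The gripper sits tilted over the middle gap at about (300,240) in the crop. The carton, roll and cutters are undisturbed, and both outer flaps still lie as before. Now I'll swing the near flap up.

```bash
python3 -m pendant '[[1,-0.023,0.002,-0.008,0,0,0],[1,-0.046,0.002,-0.018,0,0,0],[1,-0.086,0.002,-0.033,0,0.014,0],[1,-0.127,0.002,-0.039,0,0.033,0],[1,-0.162,0.002,-0.038,0,0.052,0],[1,-0.202,0.002,-0.026,0,0.072,0],[1,-0.202,0.002,-0.026,0,0.072,0]]' && python3 - <<'E'
from seq import *
go("near",[(1.6,.3,0,0),(1.85,.25,0,0),(2.1,.2,0,0),(2.4,.15,0,0),(2.7,.1,0,0),(3.0,.1,0,0),(3.3,.1,0,0),(3.5,.1,0,0)],-1,.1195)
E
```

```text
time: 5.72
ee_pos: [0.4378, 0.272, 0.1684]
eef_rot: [0.966, 0.212, -0.147, 0.033]
ft_force: [-0.4, 1.0, 0.7]
width: 0.0005
grip_force: 0.0
[ 0.017  0.499 -0.829  1.558  0.254  1.529 -1.987] [-0.4  1.   0.7]
[1,0.003,0.000,-0.007,0.001,0.001,0.001],
[1,-0.029,0.000,0.007,0.001,0.025,0.001],
[1,-0.057,0.000,0.027,0.001,0.049,0.001],
[1,-0.082,0.000,0.059,0.001,0.073,0.001],
[1,-0.096,0.000,0.096,0.001,0.097,0.001],
[1,-0.095,-0.000,0.135,0.001,0.097,0.001],
[1,-0.083,-0.000,0.173,0.001,0.097,0.001],
[1,-0.069,-0.000,0.196,0.001,0.097,0.001],
```

```bash
python3 -m pendant '[[1,-0.03,0,0.007,0,0.025,0],[1,-0.057,0,0.027,0,0.049,0],[1,-0.082,0,0.059,0,0.073,0],[1,-0.096,0,0.096,0,0.097,0],[1,-0.095,0,0.135,0,0.097,0],[1,-0.083,0,0.175,0,0.097,0],[1,-0.083,0,0.178,0,0.097,0],[1,-0.083,0,0.178,0,0.097,0]]' && python3 - <<'E'
from seq import *
go("near",[(3.3,.1,0,0),(3.3,.1,-.01,.1),(.48,.1,-.02,.1)],-1,.1195)
go("far",[(.27,.3,-.02,.09),(.27,.6,-.025,.0),(.27,.6,-.018,-.003),(.27,.6,-.001,-.003)],-1,.1195)
E
```

```text
time: 6.72
ee_pos: [0.4023, 0.2559, 0.1237]
eef_rot: [0.975, 0.214, -0.05, 0.01]
ft_force: [-0.4, 0.9, 0.4]
width: 0.0005
grip_force: 0.0
[ 0.137  0.299 -0.886  1.861  0.214  1.194 -1.965] [-0.4  0.9  0.4]
[1,-0.002,0.001,-0.008,-0.000,0.001,0.001],
[1,-0.003,0.001,-0.343,-0.000,0.001,0.001],
[1,0.338,0.001,-0.418,-0.000,0.001,0.001],
[ 0.137  0.299 -0.886  1.861  0.214  1.194 -1.965] [-0.4  0.9  0.4]
[1,0.343,0.001,-0.338,-0.000,0.192,0.001],
[1,0.37,0.001,-0.035,-0.001,0.335,0.000],
[1,0.394,0.001,-0.028,-0.001,0.335,0.000],
[1,0.45,0.001,-0.033,-0.001,0.335,0.000],
```

```bash
python3 -m pendant '[[1,-0.003,0,-0.17,0,0,0],[1,-0.003,0,-0.34,0,0,0],[1,0.1,0,-0.38,0,0.08,0],[1,0.22,0,-0.38,0,0.15,0],[1,0.34,0,-0.34,0,0.22,0],[1,0.34,0,-0.3,0,0.3,0],[1,0.35,0,-0.25,0,0.335,0],[1,0.35,0,-0.25,0,0.335,0]]' && python3 - <<'E'
from seq import *
from bench import optics
b=optics.camera("top")["pixels"][:,:,::-1][180:340,190:370]; b2=optics.camera("scene")["pixels"][:,:,::-1][130:310,290:470]
cv2.imwrite("pics/s2.png",np.hstack([cv2.resize(b,(400,356)),cv2.resize(b2,(356,356))]))
go("far",[(.27,.6,-.025,.0),(.27,.6,-.018,-.003),(.27,.6,-.001,-.003)],-1,.1195)
E
```

```text
time: 7.72
ee_pos: [0.5028, 0.3016, 0.1867]
eef_rot: [0.933, 0.205, 0.288, -0.063]
ft_force: [1.1, 0.2, 0.4]
width: 0.0005
grip_force: 0.0
[ 0.265 -0.045 -0.932  2.108  0.219  0.484 -1.98 ] [ 0.8 -0.5 -0.3]
[1,-0.128,0.001,0.18,-0.000,-0.000,0.000],
[1,-0.114,0.001,0.201,-0.000,-0.000,0.000],
[1,-0.067,0.001,0.233,-0.000,-0.000,0.000],
```

View pics/s2.png

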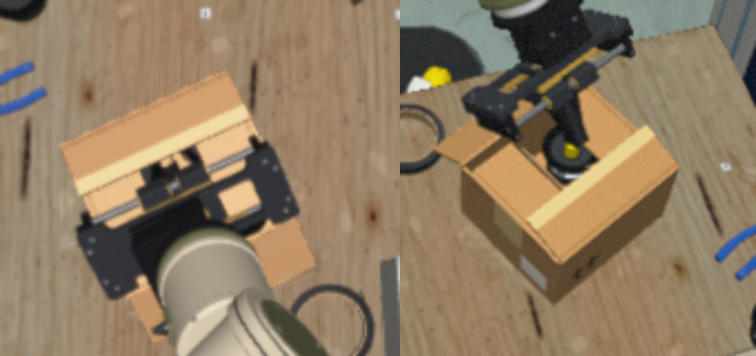

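The near flap is folded out (left panel, about (230,290)), and the carton hasn't moved. Next I'll hook the far flap.

```bash
python3 -m pendant '[[1,-0.07,0,0.06,0,0,0],[1,-0.13,0,0.12,0,0,0],[1,-0.13,0,0.18,0,0,0],[1,-0.114,0,0.2,0,0,0],[1,-0.09,0,0.215,0,0,0],[1,-0.067,0,0.233,0,0,0],[1,-0.067,0,0.233,0,0,0]]' && python3 - <<'E'
from seq import *
go("far",[(.27,.6,-.001,-.003),(.45,.6,0,0),(.65,.6,0,0),(.85,.58,0,0),(1.05,.54,0,0),(1.25,.5,0,0),(1.45,.45,0,0),(1.65,.4,0,0)],-1,.1195)
E
```

```text
time: 8.7
ee_pos: [0.5256, 0.3125, 0.1194]
eef_rot: [0.933, 0.205, 0.289, -0.064]
ft_force: [-0.2, -0.5, -0.7]
width: 0.0003
grip_force: 0.0
[ 0.18   0.175 -0.906  2.125  0.749  0.41  -2.437] [-0.2 -0.5 -0.7]
[1,0.000,0.001,-0.002,-0.000,-0.001,0.000],
[1,0.04,0.001,-0.03,-0.000,-0.001,0.000],
[1,0.079,0.001,-0.047,-0.000,-0.001,0.000],
[1,0.12,0.001,-0.057,-0.000,-0.01,0.000],
[1,0.16,0.001,-0.06,-0.000,-0.029,0.000],
[1,0.188,0.001,-0.056,-0.000,-0.049,0.000],
[1,0.215,0.001,-0.047,-0.000,-0.072,0.000],
[1,0.24,0.001,-0.034,-0.000,-0.096,0.000],
```

```bash
python3 -m pendant '[[1,0.04,0,-0.03,0,0,0],[1,0.079,0,-0.047,0,0,0],[1,0.12,0,-0.057,0,-0.01,0],[1,0.16,0,-0.06,0,-0.03,0],[1,0.188,0,-0.056,0,-0.05,0],[1,0.215,0,-0.047,0,-0.072,0],[1,0.24,0,-0.034,0,-0.096,0],[1,0.24,0,-0.034,0,-0.096,0]]' && python3 - <<'E'
from seq import *
go("far",[(1.65,.4,0,0),(1.9,.35,0,0),(2.15,.3,0,0),(2.4,.25,0,0),(2.7,.2,0,0),(3.0,.15,0,0),(3.3,.1,0,0),(3.3,.1,-.01,.1)],-1,.1195)
E
```

```text
time: 9.7
ee_pos: [0.5741, 0.3349, 0.1684]
eef_rot: [0.957, 0.21, 0.194, -0.043]
ft_force: [-0.1, -0.0, -0.0]
width: 0.0005
grip_force: 0.0
[ 0.187  0.359 -0.967  1.782  0.551  0.816 -2.146] [-0.1 -0.  -0. ]
[1,0.001,0.001,-0.000,-0.001,-0.000,-0.000],
[1,0.031,0.001,0.017,-0.001,-0.024,0.000],
[1,0.055,0.001,0.041,-0.001,-0.048,0.000],
[1,0.072,0.001,0.069,-0.001,-0.072,0.000],
[1,0.082,0.001,0.107,-0.001,-0.096,0.000],
[1,0.081,0.001,0.146,-0.001,-0.12,0.000],
[1,0.068,0.001,0.181,-0.001,-0.143,0.000],
[1,0.167,0.001,-0.139,-0.001,-0.143,0.000],
```

```bash
python3 -m pendant '[[1,0.031,0,0.017,0,-0.024,0],[1,0.055,0,0.041,0,-0.048,0],[1,0.072,0,0.069,0,-0.072,0],[1,0.082,0,0.107,0,-0.096,0],[1,0.081,0,0.146,0,-0.12,0],[1,0.068,0,0.182,0,-0.143,0],[1,0.068,0,0.184,0,-0.143,0],[1,0.068,0,0.184,0,-0.143,0]]' && python3 -m pendant '[[1,0.05,0,-0.17,0,0,0],[1,0.05,0,-0.34,0,0,0],[1,0.03,0,-0.5,0,0,0],[1,-0.15,0,-0.5,0,0,0],[1,-0.3,0,-0.5,0,0,0],[1,-0.3,0,-0.5,0,0,0]]' && python3 - <<'E'
from seq import *
from bench import optics
b=optics.camera("top")["pixels"][:,:,::-1][180:340,190:370]; b2=optics.camera("scene")["pixels"][:,:,::-1][130:310,290:470]
cv2.imwrite("pics/s3.png",np.hstack([cv2.resize(b,(400,356)),cv2.resize(b2,(356,356))]))
for f in(1,-1):
    go("left",[(0.02,.1,-.03,.12),(0.02,.6,-.02,.06),(0.02,.6,-.02,0)],f,.115)
E
```

```text
time: 10.7
ee_pos: [0.6097, 0.3515, 0.1256]
eef_rot: [0.975, 0.214, 0.05, -0.011]
ft_force: [1.1, 0.0, 0.9]
width: 0.0002
grip_force: 0.0
time: 11.45
ee_pos: [0.5124, 0.3065, 0.2655]
eef_rot: [0.975, 0.215, 0.05, -0.009]
ft_force: [0.4, 0.2, 0.5]
width: 0.0006
grip_force: 0.0
[ 0.204  0.344 -1.027  1.541  0.34   1.331 -1.988] [-0.5 -0.2  0.7]
[1,-0.046,0.02,0.132,0.077,-0.000,-0.746],
[1,-0.068,-0.035,0.34,0.261,0.187,-0.71],
[1,-0.088,-0.035,0.539,0.261,0.187,-0.71],
[ 0.204  0.344 -1.027  1.541  0.34   1.331 -1.988] [-0.5 -0.2  0.7]
[1,-0.046,0.02,0.132,-0.000,-0.077,0.751],
[1,-0.068,-0.035,0.34,0.188,-0.263,0.739],
[1,-0.088,-0.035,0.539,0.188,-0.263,0.739],
```

View pics/s3.png

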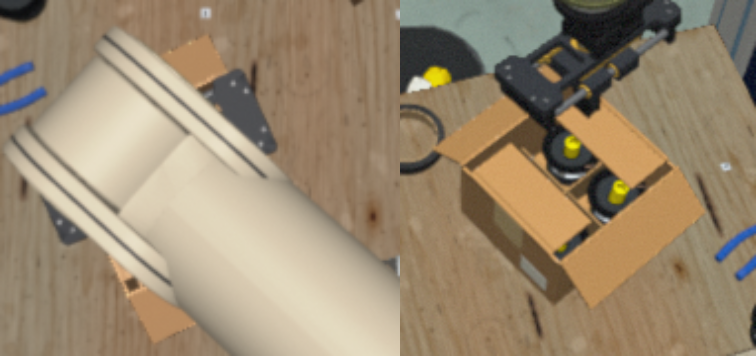

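Both outer flaps are folded back (right panel), the carton is in place and the inner flaps are still shut. I'll turn the tool 90° for the inner ones.

```bash
python3 -m pendant '[[1,0,0,0,0.01,0,-0.085],[1,0,0,0,0.02,0,-0.17],[1,0,0,0,0.03,0,-0.255],[1,0,0,0,0.04,0,-0.34],[1,0,0,0,0.05,0,-0.425],[1,0,0,0,0.06,0,-0.51],[1,-0.02,0.01,0,0.07,0,-0.595],[1,-0.03,0.02,0,0.075,0,-0.68]]' && python3 - <<'E'
from seq import *
go("left",[(0.02,.3,-.025,.12),(0.02,.6,-.02,.06),(0.02,.6,-.02,0),(0.02,.6,-.002,0)],1,.115)
go("right",[(0.02,.3,-.025,.12),(0.02,.6,-.02,.06),(0.02,.6,-.02,0),(0.02,.6,-.002,0)],1,.115)
E
```

```text
time: 12.55
ee_pos: [0.5105, 0.2984, 0.2645]
eef_rot: [0.593, 0.803, 0.029, -0.047]
ft_force: [-0.2, 0.9, 0.5]
width: 0.0006
grip_force: 0.0
[ 0.392  0.551 -1.312  1.482  0.436  1.457 -0.605] [-0.2  0.9  0.5]
[1,0.008,-0.008,0.137,0.009,0.09,-0.063],
[1,0.015,-0.01,0.343,0.018,0.233,-0.061],
[1,-0.007,-0.008,0.542,0.018,0.233,-0.061],
[1,0.052,-0.016,0.549,0.018,0.233,-0.061],
[ 0.392  0.551 -1.312  1.482  0.436  1.457 -0.605] [-0.2  0.9  0.5]
[1,0.002,-0.007,0.136,-0.01,-0.196,-0.063],
[1,-0.05,-0.001,0.336,-0.02,-0.339,-0.062],
[1,-0.071,0.000,0.535,-0.02,-0.339,-0.062],
[1,-0.131,0.008,0.528,-0.02,-0.339,-0.062],
```

```bash
python3 -m pendant '[[1,0.005,-0.005,0.05,0.005,0.05,-0.063],[1,0.008,-0.008,0.14,0.009,0.09,-0.063],[1,0.01,-0.01,0.24,0.014,0.15,-0.062],[1,0.01,-0.01,0.3,0.016,0.195,-0.062],[1,0.01,-0.01,0.3,0.016,0.195,-0.062]]' && python3 - <<'E'
from seq import *
go("left",[(0.02,.52,-.02,.02),(0.02,.52,-.02,0),(0.02,.52,-.002,0),(0.02,.52,0,0),(.2,.52,0,0),(.4,.52,0,0),(.6,.52,0,0)],1,.115)
E
```

```text
time: 13.18
ee_pos: [0.5035, 0.3076, 0.1732]
eef_rot: [0.525, 0.811, 0.138, -0.217]
ft_force: [0.5, 0.5, 0.4]
width: 0.0006
grip_force: 0.0
[ 0.606  0.806 -1.382  1.628  0.301  1.2   -0.314] [0.5 0.5 0.4]
[1,-0.072,0.003,0.152,0.000,-0.000,-0.004],
[1,-0.106,0.003,0.21,0.000,-0.000,-0.004],
[1,-0.054,0.003,0.24,0.000,-0.000,-0.004],
[1,-0.048,0.003,0.243,0.000,-0.000,-0.004],
[1,-0.025,0.003,0.212,0.000,-0.000,-0.004],
[1,0.006,0.002,0.183,0.000,-0.000,-0.004],
[1,0.042,0.002,0.161,0.000,-0.000,-0.004],
```

```bash
python3 -m pendant '[[1,-0.04,0,0.08,0,0,0],[1,-0.072,0.003,0.152,0,0,0],[1,-0.106,0.003,0.21,0,0,0],[1,-0.106,0.003,0.21,0,0,0],[1,-0.08,0.003,0.225,0,0,0],[1,-0.054,0.003,0.24,0,0,0],[1,-0.054,0.003,0.24,0,0,0]]' && python3 - <<'E'
from seq import *
go("left",[(0.02,.52,-.002,0),(0.02,.52,0,0),(.2,.52,0,0),(.4,.52,0,0),(.6,.52,0,0),(.8,.52,0,0),(1,.5,0,0),(1.2,.47,0,0),(1.4,.43,0,0)],1,.115)
E
```

```text
time: 14.05
ee_pos: [0.4941, 0.33, 0.1054]
eef_rot: [0.523, 0.813, 0.139, -0.215]
ft_force: [1.0, -1.5, -0.2]
width: 0.0006
grip_force: 0.6
[ 0.54   0.861 -1.31   1.693  0.359  1.074 -0.33 ] [ 1.  -1.5 -0.2]
[1,-0.011,-0.000,0.003,0.001,0.001,-0.001],
[1,-0.006,-0.000,0.006,0.001,0.001,-0.001],
[1,0.017,-0.000,-0.025,0.001,0.001,-0.001],
[1,0.048,-0.000,-0.054,0.001,0.001,-0.001],
[1,0.084,-0.000,-0.076,0.001,0.001,-0.001],
[1,0.124,-0.000,-0.091,0.001,0.001,-0.001],
[1,0.166,-0.000,-0.098,0.001,-0.008,-0.001],
[1,0.199,-0.000,-0.098,0.001,-0.023,-0.001],
[1,0.227,-0.001,-0.092,0.001,-0.042,-0.002],
```

```bash
python3 -m pendant '[[1,0.003,0,-0.012,0,0,0],[1,0.017,0,-0.027,0,0,0],[1,0.048,0,-0.055,0,0,0],[1,0.084,0,-0.077,0,0,0],[1,0.124,0,-0.092,0,0,0],[1,0.166,0,-0.098,0,-0.008,0],[1,0.199,0,-0.098,0,-0.023,0],[1,0.227,0,-0.092,0,-0.042,0]]' && python3 - <<'E'
from seq import *
from bench import optics
b2=optics.camera("scene")["pixels"][:,:,::-1][130:310,290:470]
cv2.imwrite("pics/s4.png",cv2.resize(b2,(500,500)))
go("left",[(1.4,.43,0,0),(1.65,.4,0,0),(1.9,.35,0,0),(2.15,.3,0,0),(2.4,.25,0,0),(2.7,.2,0,0),(3.0,.15,0,0),(3.3,.1,0,0),(3.3,.1,-.01,.1)],1,.115)
E
```

```text
time: 15.05
ee_pos: [0.4745, 0.3717, 0.1629]
eef_rot: [0.529, 0.822, 0.115, -0.179]
ft_force: [-0.3, -0.1, 0.2]
width: 0.0007
grip_force: 0.2
[ 0.437  0.737 -1.338  1.647  0.343  1.143 -0.456] [-0.4  2.5  0.9]
[1,-0.011,0.003,-0.002,0.000,0.001,0.000],
[1,0.021,0.003,0.01,0.000,-0.013,0.000],
[1,0.05,0.003,0.028,0.000,-0.037,0.000],
[1,0.074,0.003,0.052,0.000,-0.061,0.000],
[1,0.091,0.003,0.081,0.000,-0.085,0.000],
[1,0.1,0.003,0.119,0.000,-0.108,0.000],
[1,0.097,0.003,0.158,0.000,-0.132,0.000],
[1,0.083,0.003,0.193,0.000,-0.156,0.000],
[1,0.191,0.003,-0.124,0.000,-0.156,0.000],
```

View pics/s4.png

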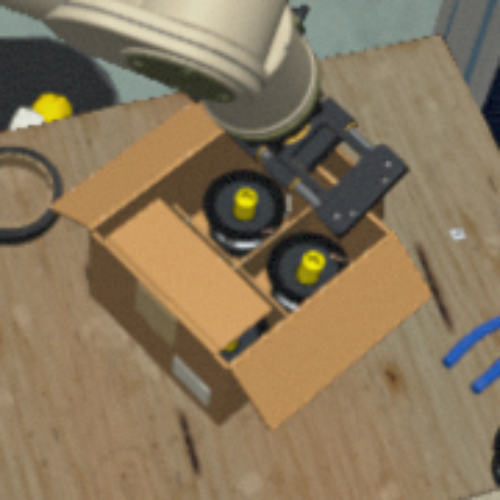

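The left flap is coming up behind the gripper at about (340,150), the drivers show at (245,205) and (310,265), and the carton is steady. I'll keep folding it.

```bash
python3 -m pendant '[[1,0.021,0.003,0.01,0,-0.013,0],[1,0.05,0.003,0.028,0,-0.037,0],[1,0.074,0.003,0.052,0,-0.061,0],[1,0.091,0.003,0.081,0,-0.085,0],[1,0.1,0.003,0.119,0,-0.108,0],[1,0.097,0.003,0.158,0,-0.132,0],[1,0.083,0.003,0.194,0,-0.156,0],[1,0.083,0.003,0.195,0,-0.156,0]]' && python3 -m pendant '[[1,0,0,0,0,0,0],[1,0.03,0,-0.17,0,0,0],[1,0.03,0,-0.34,0,0,0],[1,-0.12,0,-0.42,0,0,0],[1,-0.27,0,-0.45,0,0,0],[1,-0.42,0,-0.45,0,-0.05,0],[1,-0.42,0,-0.45,0,-0.12,0],[1,-0.42,0,-0.45,0,-0.12,0]]' && python3 - <<'E'
from seq import *
go("right",[(0.02,.15,-.04,.11),(0.02,.3,-.03,.08),(0.02,.52,-.02,.03),(0.02,.52,-.02,0),(0.02,.52,-.004,0)],1,.115)
E
```

```text
time: 16.1
ee_pos: [0.4551, 0.4149, 0.1192]
eef_rot: [0.539, 0.84, 0.027, -0.044]
ft_force: [-0.1, 0.2, -0.3]
width: 0.0005
grip_force: 0.0
time: 17.1
ee_pos: [0.5126, 0.2897, 0.2415]
eef_rot: [0.538, 0.84, -0.04, 0.061]
ft_force: [0.0, 0.2, 0.5]
width: 0.0009
grip_force: 0.0
[ 0.177  0.504 -1.155  1.499  0.586  1.517 -0.572] [0.  0.2 0.5]
[1,0.115,0.000,0.073,-0.000,-0.002,0.000],
[1,0.091,0.000,0.181,-0.000,-0.073,0.000],
[1,0.074,0.000,0.355,-0.000,-0.179,0.000],
[1,0.088,0.000,0.454,-0.000,-0.179,0.000],
[1,0.036,0.000,0.462,-0.000,-0.179,0.000],
```

```bash
python3 -m pendant '[[1,0.1,0,0.09,0,-0.04,0],[1,0.09,0,0.18,0,-0.08,0],[1,0.08,0,0.27,0,-0.15,0],[1,0.075,0,0.355,0,-0.179,0],[1,0.085,0,0.42,0,-0.179,0],[1,0.088,0,0.454,0,-0.179,0],[1,0.088,0,0.454,0,-0.179,0]]' && python3 - <<'E'
from seq import *
go("right",[(0.02,.52,-.02,0),(0.02,.52,-.004,0),(0.02,.52,0,0),(.2,.52,0,0),(.4,.52,0,0),(.6,.52,0,0),(.8,.52,0,0),(1,.5,0,0),(1.2,.47,0,0),(1.4,.43,0,0)],1,.115)
E
```

```text
time: 17.98
ee_pos: [0.5121, 0.2919, 0.1022]
eef_rot: [0.524, 0.812, -0.14, 0.216]
ft_force: [-0.2, 0.5, 0.1]
width: 0.0005
grip_force: 0.0
[-0.187  0.687 -0.925  1.6    0.931  1.555 -0.898] [-0.2  0.5  0.1]
[1,0.011,-0.002,-0.009,-0.002,0.001,-0.002],
[1,-0.035,-0.001,0.018,-0.002,0.001,-0.002],
[1,-0.047,-0.001,0.025,-0.002,0.001,-0.002],
[1,-0.07,-0.001,-0.006,-0.002,0.001,-0.002],
[1,-0.101,-0.001,-0.035,-0.002,0.001,-0.002],
[1,-0.137,-0.001,-0.058,-0.002,0.001,-0.002],
[1,-0.177,-0.001,-0.072,-0.002,0.001,-0.002],
[1,-0.219,-0.001,-0.079,-0.002,0.01,-0.002],
[1,-0.252,-0.001,-0.079,-0.002,0.024,-0.002],
[1,-0.28,-0.001,-0.073,-0.002,0.043,-0.002],
```

```bash
python3 -m pendant '[[1,-0.02,0,0.01,0,0,0],[1,-0.044,0,0.02,0,0,0],[1,-0.056,0,0.005,0,0,0],[1,-0.07,0,-0.006,0,0,0],[1,-0.101,0,-0.035,0,0,0],[1,-0.137,0,-0.058,0,0,0],[1,-0.177,0,-0.072,0,0,0],[1,-0.219,0,-0.079,0,0.01,0]]' && python3 - <<'E'
from seq import *
go("right",[(1,.5,0,0),(1.2,.47,0,0),(1.4,.43,0,0),(1.65,.4,0,0),(1.9,.35,0,0),(2.15,.3,0,0),(2.4,.25,0,0),(2.7,.2,0,0),(3.0,.15,0,0),(3.3,.1,0,0)],1,.115)
E
```

```text
time: 18.98
ee_pos: [0.5306, 0.2511, 0.1563]
eef_rot: [0.524, 0.815, -0.135, 0.208]
ft_force: [-0.8, 0.2, -0.3]
width: 0.0003
grip_force: 0.1
[-0.069  0.588 -0.961  1.602  0.881  1.562 -0.771] [-0.8  0.2 -0.3]
[1,0.001,-0.001,0.003,-0.001,0.001,-0.001],
[1,-0.033,-0.001,0.002,-0.001,0.015,-0.002],
[1,-0.061,-0.000,0.007,-0.001,0.034,-0.002],
[1,-0.092,-0.000,0.021,-0.001,0.049,-0.002],
[1,-0.12,-0.000,0.041,-0.001,0.072,-0.002],
[1,-0.142,-0.000,0.067,-0.001,0.096,-0.002],
[1,-0.156,0.000,0.097,-0.001,0.12,-0.002],
[1,-0.162,0.000,0.136,-0.001,0.144,-0.002],
[1,-0.157,0.000,0.174,-0.001,0.168,-0.002],
[1,-0.14,0.000,0.209,-0.001,0.192,-0.002],
```

```bash
python3 -m pendant '[[1,-0.033,0,0.002,0,0.015,0],[1,-0.061,0,0.007,0,0.034,0],[1,-0.092,0,0.021,0,0.05,0],[1,-0.12,0,0.041,0,0.072,0],[1,-0.142,0,0.067,0,0.096,0],[1,-0.156,0,0.097,0,0.12,0],[1,-0.162,0,0.136,0,0.144,0],[1,-0.162,0,0.136,0,0.144,0]]' && python3 - <<'E'
from seq import *
go("right",[(2.7,.2,0,0),(3.0,.15,0,0),(3.3,.1,0,0),(3.3,.1,-.01,.1)],1,.115)
E
```

```text
time: 19.98
ee_pos: [0.5569, 0.1922, 0.143]
eef_rot: [0.54, 0.836, -0.055, 0.084]
ft_force: [-0.2, -0.2, 0.5]
width: 0.0006
grip_force: 0.0
[ 0.283  0.548 -1.056  1.645  0.684  1.34  -0.503] [-0.2 -0.2  0.5]
[1,0.006,0.002,-0.005,-0.002,0.001,-0.004],
[1,0.000,0.002,0.034,-0.002,0.025,-0.004],
[1,0.006,0.002,0.071,-0.002,0.048,-0.004],
[1,-0.028,0.001,-0.262,-0.002,0.048,-0.004],
```

```bash
python3 -m pendant '[[1,0,0,0.034,0,0.025,0],[1,0.006,0,0.072,0,0.048,0],[1,0.006,0,0.074,0,0.048,0],[1,0.006,0,0.074,0,0.048,0]]' && python3 -m pendant '[[1,0,0,-0.2,0,0,0],[1,0,0,-0.4,0,0,0],[1,0,0,-0.6,0,0,0],[1,0,0,-0.8,0,0,0],[1,0,0,-1,0,0,0],[1,-0.2,0,-1,0,0,0],[1,-0.4,0,-1,0,0,0],[1,-0.6,0,-1,0,0,0]]' && python3 - <<'E'
from bench import optics
import cv2,numpy as np
a=optics.camera("top")["pixels"][:,:,::-1];b=optics.camera("scene")["pixels"][:,:,::-1]
cv2.imwrite("pics/top5f.png",a);cv2.imwrite("pics/scene5f.png",b)
cv2.imwrite("pics/s5.png",np.hstack([cv2.resize(a[150:350,160:360],(400,400)),cv2.resize(b[120:320,280:480],(400,400))]))
E
```

```text
time: 20.48
ee_pos: [0.5569, 0.193, 0.1213]
eef_rot: [0.54, 0.84, -0.028, 0.042]
ft_force: [0.2, -0.4, 0.1]
width: 0.0003
grip_force: 0.0
time: 21.48
ee_pos: [0.6195, 0.0562, 0.4385]
eef_rot: [0.54, 0.84, -0.027, 0.042]
ft_force: [0.7, -0.4, 0.9]
width: 0.0007
grip_force: 0.0
```

View pics/s5.png

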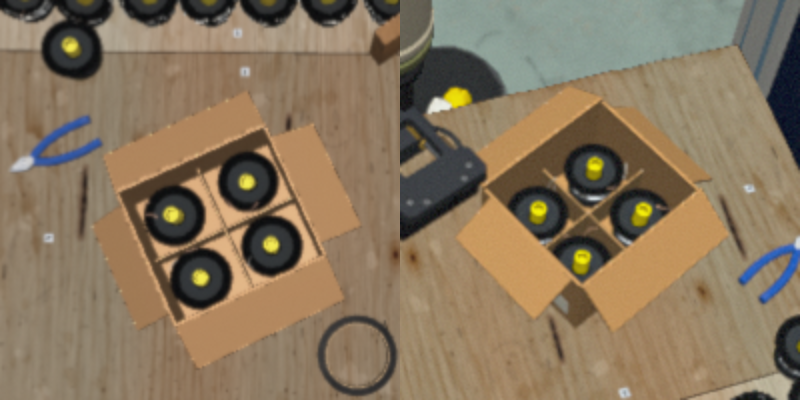

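All four flaps lie outward and all four drivers are exposed. I'll check the angles numerically and confirm the carton hasn't shifted, then hand in.

```bash
python3 - <<'E'
from h import *
from bench import optics,r
T=optics.camera("top");S=optics.camera("scene")
t=lambda *p:np.array(p)/2+[160,150]
s=lambda *p:(np.array(p)-[400,0])/2+[280,120]
names=["far","near","left","right"]
obsT=[t((248,93),(105,152)),t((343,297),(200,367)),t((137,328),(95,228)),t((358,228),(313,125))]
obsS={"far":s((613,330),(728,232)),"right":s((458,237),(535,318))}
def pred(q):
    e=[]
    for n,a,o in zip(names,q[3:],obsT):
        e.append(proj(T,flap(q[:3],n,a,t=.002))-o)
        if n in obsS:
            p=proj(S,flap(q[:3],n,a,t=.002)); o=obsS[n]
            e.append(p-o if n=="far" else p-o)
    return np.vstack(e)
q=least_squares(lambda q:pred(q).ravel(),[*POSE,3.4,3.4,3.4,3.4],loss="soft_l1")
print(q.x.round(3));print(pred(q.x).round(1).tolist())
a=cv2.imread("pics/top0.png").astype(int);b=cv2.imread("pics/top5f.png").astype(int)
d=(abs(a-b).max(2)>60).astype(np.uint8); n,l,st,_=cv2.connectedComponentsWithStats(d)
print([x.tolist() for x in st[1:] if x[4]>25])
E
```

```text
[0.505 0.302 0.44  3.689 3.782 3.923 3.779]
[[-0.7, -1.5], [-1.6, 1.6], [-1.0, 0.9], [-0.3, 0.6], [0.4, 0.1], [-1.7, 0.0], [1.3, 1.4], [-0.9, -1.2], [0.1, 0.0], [-1.8, 0.4], [-1.4, -0.1], [-0.4, 0.4]]
[[371, 21, 153, 147, 12373], [368, 70, 6, 12, 39], [380, 110, 8, 12, 81], [361, 120, 25, 22, 182], [389, 124, 18, 19, 132], [373, 138, 9, 16, 72], [384, 139, 8, 9, 53], [374, 150, 78, 97, 2109], [403, 151, 10, 8, 27], [384, 152, 12, 7, 43], [461, 176, 141, 226, 10609], [396, 190, 7, 11, 53], [220, 214, 101, 97, 4119], [302, 216, 4, 14, 42], [477, 254, 8, 9, 58], [461, 270, 11, 10, 59], [566, 272, 16, 36, 48], [467, 277, 10, 12, 70], [292, 280, 30, 15, 83], [493, 281, 13, 24, 101], [480, 288, 13, 20, 169], [536, 304, 5, 25, 41], [251, 306, 17, 8, 30], [481, 311, 19, 37, 132], [503, 360, 118, 120, 2009], [579, 400, 43, 80, 1451], [624, 419, 16, 57, 304], [426, 463, 17, 17, 81], [414, 474, 17, 6, 66]]
```

```bash
python3 -c "
from bench import r
print(r.close_job())"
```

```text
the job is handed in; nothing more can be done
None
```

All four flaps are folded back to about 3.7–3.9 rad, the two outer ones first and then the two inner ones. All four drivers are open from above, the carton is within about 2 mm of where it started, and the job was handed in at about 22 s on the robot's clock.

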